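# Start a leak test on a watch

## Task

Start the leak test of the watch with closed fingers: push the half-open lid of the chamber fully shut, then tip the mains rocker on by pressing its raised half right down, then press the square key of the control box fully in, and last press the large round button fully down and let it go. Press no other key, and do not lift, push about or disturb either box, the watch or anything else on the bench.

Things in the scene. Friction and masses are not known exactly. Their poses are not given: they have to be found in the camera images.
- chamber: Fixed aluminium leak-test chamber, 180 x 180 mm, 70 mm high, open-topped, with a watch on a rubber pad inside. Origin: centre of its underside. Its lid's hinge line runs along its y axis on its +x rim (the side away from the robot), so the lid's free edge is on the -x side, towards the robot.
- lid (a joint): Angle of the chamber's hinged lid (dark metal frame with a clear pane, 170 x 170 mm, 12 mm thick): 0 = shut flat on the chamber, growing as it opens upward, at most 1.0 rad. Starts part open at 0.45 to 0.8. A stiff hinge holds it at any angle; pushing down near the free edge with 2 to 5 N shuts it. Shut, its top is 82 mm above the table.
- lid_hinge (a point): Point on the lid's hinge line, at mid width, 70 mm above the table; x axis as the chamber's.
- lid_edge (a point): Point on the lid's upper face at mid width, 12 mm inside the free edge, 158 mm from the hinge; moves with the lid.
- mains_box: Loose dark grey mains switch box, 130 x 100 mm, 55 mm high, about 0.9 kg, standing on the table. Origin: centre of its underside. It carries one long rocker switch on top.
- rocker (a joint): Tilt of the mains rocker on top of the mains box (V-shaped paddle 62 mm long along the box's x, 30 mm wide, pivot at its middle, 66 mm above the table): 0 = off, with the +x half sloping up and the -x half level; 0.44 rad = on, with the +x half level, its top 72 mm above the table, and the -x half raised. It stays where it is left; about 2 N on the raised half tips it.
- rocker_raised (a point): Point on the upper face of the rocker's half that is raised at the start, at mid width, 22 mm from the pivot: where to push. It starts about 81 mm above the table and goes down about 9 mm to full on. Moves with the rocker.
- control_box: Loose dark grey control box, 160 x 150 mm, 50 mm high, about 0.9 kg, standing on the table. Origin: centre of its underside. Four keys of the same light grey plastic on top: large round and small round on the -x side (nearer the robot), square and long bar on the +x side beside a dark narrow display.
- square (a joint): Depth of the square key: 0 = out, 0.006 m = fully in. Needs about 3 N and stays in where it is left.
- square_top (a point): Centre of the top of the square key, 26 x 26 mm. Top face 14 mm above the box's top (64 mm above the table) when out; travel 6 mm straight down. On the control box at x +22, y -38 mm.
- start (a joint): Depth of the large round start button: 0 = out, 0.006 m = fully in. A spring returns it; it starts to move at 1.5 N and fully in takes 5 N.
- start_top (a point): Centre of the top of the large round start button, 38 mm across. Top face 14 mm above the box's top (64 mm above the table) when out; travel 6 mm straight down. On the control box at x -45, y +35 mm.
- bar (a joint): Depth of the long bar key (46 x 12 mm, long way along the box's y), at x +22, y +36 mm on the control box, as high as the others: 0 = out. Not to be pressed.
- stop (a joint): Depth of the small round button (18 mm across), at x -45, y -38 mm on the control box, as high as the others: 0 = out. Not to be pressed.
- watch: Steel watch head, 40 mm across, 12 mm thick, lying on the pad in the chamber, well below the lid. Origin: centre of its underside.
- loupe: Aluminium eyeglass, 34 mm across, 30 mm high, loose on the table. Origin: centre of its underside.
- driver: Small screwdriver, 130 mm long, lying loose on the table.
- pinblock: Round brass block, 50 mm across, 30 mm high, loose. Origin: centre of its underside.
- jar: Small glass jar with white cap, 44 mm across, 50 mm high, loose. Origin: centre of its underside.
- tray: White parts tray, 90 x 120 mm, 25 mm high, loose. Origin: centre of its underside.
- blower: Black rubber dust blower standing upright, 54 mm across, 90 mm high, loose. Origin: centre of its underside.
Not all that is in view belongs to the job. What is shaped like the control_box but red is not meant.

How it is judged (in metres and radians):
On the way, in this order (a step that is already met when the one before it is completed fails the run):
1. the lid is shut (value of joint lid below 0.04 rad), for 0.1 s.
2. the mains rocker is on (value of joint rocker above 0.36 rad), for 0.1 s.
3. the square key is in (value of joint square above 0.0045 m), for 0.1 s.
4. the large round button is pressed down (value of joint start above 0.004 m), for 0.04 s.
At the end, for the whole second after the job is handed in: Lid shut (below 0.04 rad), rocker on (above 0.36 of 0.44 rad), square key in (above 4.5 of 6 mm), large round button pressed (above 4 mm) after that and out again (below 1.5 mm), the bar key and small round button out (below 2.5 mm), both boxes at rest (value of joint lid below 0.04 rad and value of joint rocker above 0.36 rad and value of joint square above 0.0045 m and value of joint start below 0.0015 m and value of joint each of bar, stop below 0.0025 m and linear speed of each of mains_box, control_box below 0.02 m/s); the robot touches nothing.
It fails at once if a press out of order: mains on before the lid is shut, square key in before the mains is on, or large round button pressed before the square key is in ((value of joint rocker above 0.22 rad and value of joint lid above 0.06 rad) or (value of joint square above 0.003 m and value of joint rocker below 0.22 rad) or (value of joint start above 0.003 m and value of joint square below 0.003 m)).
It fails at once if the long bar key or the small round button is pressed (value of joint any of bar, stop above 0.0025 m).
It fails at once if the mains box or the control box is lifted or pushed about (more than 20 mm) (distance of any of mains_box, control_box from where it was at the start of the episode above 0.02 m or height (world z) of any of mains_box, control_box above 0.01 m).
It fails at once if the watch or another loose thing on the bench is moved more than 20 mm (distance of any of watch, loupe, driver, pinblock, jar, tray, blower from where it was at the start of the episode above 0.02 m).
It also fails if it takes over 61 s, if anything falls off the work surface, if the arm or the gripper's body presses on something with over 40 N, if the wrist force passes 120 N, or if a joint passes its speed limit or range.

## Robot

A 6-joint arm with a two-finger parallel gripper is mounted at the origin on the work surface. World frame = base frame: x ahead of the robot, y to its left, z up, the work surface at z = 0. Lengths are in m, angles in degrees, forces in N, time in s.
With the tool pointing down it reaches from about 0.375 to 0.9 m from the base axis. Payload 3.1 kg.
Tool frame: the origin (TCP) lies between the finger pads; the fingertips stand 11 mm ahead of it and the grasp point (between the pads) lies 8 mm behind it; z points along the fingers, y is the line along which they close (so a half turn about z gives the same grasp; the last joint's range is limited). The gripper opens to 87 mm and grips with 3 to 60 N. Pads are 19 mm wide; open, the fingers measure 117 mm over their backs; the gripper's body (75 mm by 190 mm) begins 51 mm behind the grasp point.
Start: joints at [61.908, 30.224, 82.088, -0, 67.689, -10.227], TCP at [0.192, 0.595, 0.209] pointing down, gripper open.
Joint ranges: [-176.69, 176.69], [-43.24, 126.21], [12.49, 139.97], [-82, 262], [0, 151.66], [-163.58, 163.58]. Speed limits (degrees/s): [159.86, 159.86, 180, 180, 180, 180].

## Interface

Orientations are given as a 3x3 rotation matrix whose columns are the frame's x, y, z axes.
In Python, from rig import bot, viewer, workorder, models gives the robot as it stands.
- The arm moves only by the shell command python3 -m jog 'ROWS'. ROWS is JSON, a list of rows, each a list of 7 numbers: the opening, from 0 (shut) to 1 (fully open), then the shift along the tool's x, y, z in m, then the turn, a rotation vector about the tool's x, y, z in degrees. In form: [[claw, x, y, z, ax, ay, az], ...]. A call has 1 to 20 rows; each row is the pose to reach, as a shift and turn from the pose commanded when the call began, along the tool's axes at that moment; what a row does not reach only later rows make up. A row lasts 1/8 s, in which the tool goes at most 62.5 mm and 10.7 degrees, less where a joint would pass 70% of its speed; a pose out of reach is approached as far as the arm can. A call with a gripper value outside its range is refused whole. The fingers move at their own pace and stop on an object; the grip force is fixed at half the most. Time passes only in rows, so rows that repeat a pose let the fingers close. It gives the time, the measured TCP pose, the force, the opening and the grip force at its end, in the units of the state.
- bot.read_state(): the state, without advancing time (a new reading comes with each control period).
- viewer.capture(name): name is "scene" or "top"; returns (picture, depth): 384x512x3 uint8, blue, green, red; 384x512 float32, m along the optical axis (not along the pixel's ray), 0 where there is no reading.
- viewer.camera_info(name): a dict with "fx", "fy", "cx", "cy" (pixels), "world_to_cam" (4x4, takes a point from world to camera coordinates). Camera axes: x right, y down, z forward; pixel columns grow to the right and rows downward; lengths in m; the calibration is good to about 2 mm. A picture is of the moment at which its call begins. camera_info takes no time and is no camera call.
- workorder.hand_in(): hands the job in; it is judged then, once.
Trained networks look in the newest picture that a camera, given by its name, has taken for a name from the list of things; names that differ only in an ending like _2 or _b are one class to them, and where a whole thing is asked for, a point or a joint stands for the part that bears it (a point fixed in the world has none). Each returns a list of dicts, best first, with "p" (0 to 1); they miss things now and then, are a little off and sometimes report something else, mostly with a low value. They report only what shows in the picture. A call takes as long as a camera call. They do not tell look-alikes from the thing itself.
- models.outline_of(camera, thing): "mask" (384x512 bool, what is visible of it).
- models.tip_of(camera, thing): "xyz" ([x, y, z] in m, in world coordinates, good to about 4 mm: a listed point, or the origin of a listed thing).
The state is a dict: "time_s": time; "joint_positions": joint angles; "qvel": joint speeds; "tau": joint torques, N m; "position": TCP position; "tcp_rot": TCP orientation; "force": force on the tool from outside, world axes, zero at the start; "moment": the same for the moment, N m; "opening": opening from 0.0 (shut) to 1.0 (fully open); "grasp_force": force on a finger pad.
Only numpy, scipy, OpenCV 4.12 (cv2) and the standard library are available. Lean on these libraries where they do the work, as an engineer would, in place of code of your own. Each camera call takes 0.05 s, during which the arm holds its last target. There are 200 camera calls.

## Working session

There is one attempt and no reset: what is moved stays moved. The work goes in short steps, Python scripts to look and compute and a shell command to move; the robot and the scene stay as the last step left them, time stands still between calls to the robot, and variables do not carry over. Pictures are saved under pics/ and viewed, at most 10 in all, crops included, and the job is handed in when it is done.

```bash
mkdir -p pics; ls; cat > h.py <<'E'
import numpy as np, cv2
from rig import bot, viewer, workorder, models
def cap(cam):
    im,d=viewer.capture(cam); return im,d,viewer.camera_info(cam)
def world(d,info,u,v,r=2):
    p=d[v-r:v+r+1,u-r:u+r+1]; z=np.median(p[p>0])
    c=np.array([(u-info['cx'])*z/info['fx'],(v-info['cy'])*z/info['fy'],z,1])
    return (np.linalg.inv(info['world_to_cam'])@c)[:3]
def pix(info,p):
    c=np.array(info['world_to_cam'])@np.r_[p,1]
    return info['fx']*c[0]/c[2]+info['cx'],info['fy']*c[1]/c[2]+info['cy']
E
python3 - <<'E'
from h import *
np.set_printoptions(precision=3,suppress=True)
for cam in('scene','top'):
    im,d,i=cap(cam); cv2.imwrite(f'pics/{cam}0.png',im)
    for t in('chamber','lid_edge','lid_hinge','mains_box','rocker_raised','control_box','square_top','start_top'):
        print(cam,t,[(round(float(r['p']),2),np.round(r['xyz'],3).tolist(),np.round(pix(i,r['xyz'])).tolist()) for r in models.tip_of(cam,t)])
s=bot.read_state();print(s['time_s'],s['position'],s['tcp_rot'],s['force'])
E
```

```text
pics
scene chamber [(0.79, [0.613, 0.005, -0.0], [232.0, 224.0])]
scene lid_edge [(0.58, [0.571, 0.007, 0.163], [238.0, 182.0])]
scene lid_hinge [(0.97, [0.699, 0.009, 0.069], [213.0, 228.0])]
scene mains_box [(0.78, [0.526, -0.29, -0.0], [188.0, 169.0])]
scene rocker_raised [(0.41, [0.539, -0.291, 0.082], [181.0, 154.0])]
scene control_box [(0.94, [0.285, 0.235, -0.002], [345.0, 198.0]), (0.87, [0.284, -0.192, -0.0], [249.0, 146.0]), (0.72, [0.518, 0.264, -0.0], [314.0, 247.0])]
scene square_top [(0.63, [0.243, 0.229, 0.063], [353.0, 177.0]), (0.61, [0.546, 0.226, 0.066], [301.0, 233.0]), (0.5, [0.247, -0.183, 0.062], [257.0, 129.0])]
scene start_top [(0.55, [0.337, 0.265, 0.063], [348.0, 199.0]), (0.4, [0.471, 0.29, 0.067], [333.0, 228.0])]
top chamber [(0.81, [0.622, 0.009, 0.0], [255.0, 179.0])]
top lid_edge [(0.6, [0.568, 0.011, 0.167], [254.0, 184.0])]
top lid_hinge [(0.74, [0.699, 0.005, 0.072], [255.0, 154.0])]
top mains_box [(0.82, [0.52, -0.289, -0.003], [335.0, 204.0])]
top rocker_raised [(0.73, [0.542, -0.291, 0.082], [340.0, 194.0])]
top control_box [(0.77, [0.283, 0.233, 0.001], [195.0, 272.0]), (0.69, [0.37, -0.04, -0.001], [269.0, 246.0]), (0.63, [0.517, 0.259, -0.002], [189.0, 209.0]), (0.56, [0.288, -0.2, -0.0], [314.0, 268.0])]
top square_top [(0.64, [0.549, 0.226, 0.062], [194.0, 197.0]), (0.64, [0.243, -0.189, 0.063], [314.0, 282.0])]
top start_top [(0.56, [0.464, 0.29, 0.065], [176.0, 221.0]), (0.51, [0.342, -0.19, 0.064], [313.0, 252.0]), (0.42, [0.336, 0.267, 0.06], [182.0, 257.0])]
0.9 [0.192 0.595 0.209] [[-0.952  0.307  0.   ]
 [ 0.307  0.952  0.   ]
 [ 0.     0.    -1.   ]] [-0.153 -0.253  0.07 ]
```

```bash
python3 - <<'E'
import cv2
a=cv2.imread('pics/scene0.png');b=cv2.imread('pics/top0.png')
cv2.imwrite('pics/s1.png',cv2.resize(a,(800,600),interpolation=3))
cv2.imwrite('pics/t1.png',cv2.resize(b[130:310,130:370],(800,600),interpolation=2))
E
```

```text
(no output)
```

View pics/s1.png

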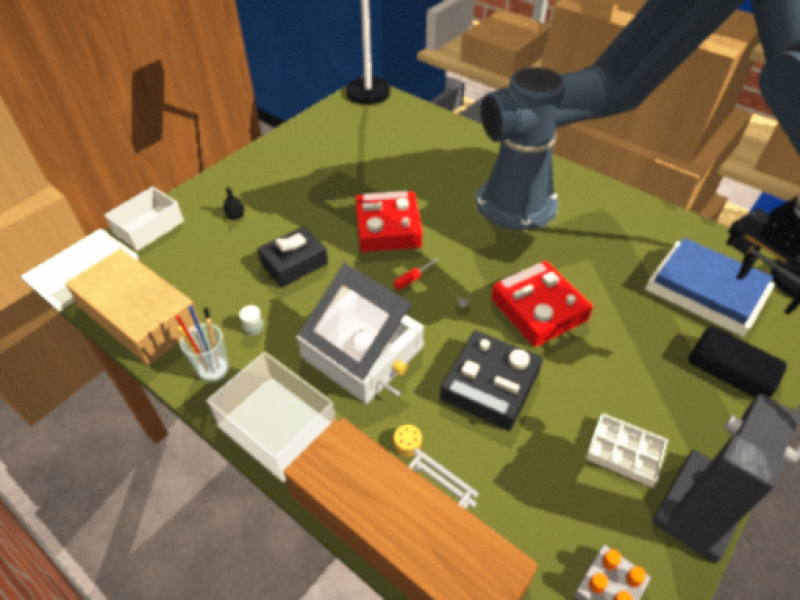

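View pics/t1.png

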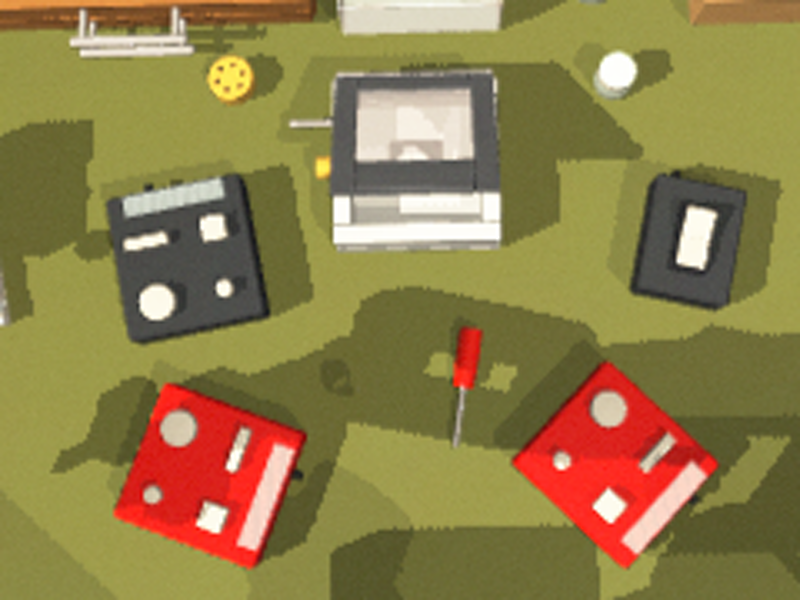

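The grey control box is at top px (189,209). Its look-alikes are the red boxes at top px (193,272) and (314,269), which the task rules out. On the grey box the large round is at (177,220), the square at (194,198), the small round at (197,216) and the bar at (174,202). The mains rocker is at (339,201), and the lid is half open with its free edge at about (254,184). The crop above confirms the choice. Next I'll measure with depth in both views.

```bash
python3 - <<'E'
from h import *
np.set_printoptions(precision=3,suppress=True)
# per camera: bright blobs on the grey boxes, back-projected by depth
for cam in('scene','top'):
    im,d,i=cap(cam); Wi=np.linalg.inv(i['world_to_cam'])
    v,u=np.mgrid[:384,:512]; z=d
    P=np.stack([(u-i['cx'])*z/i['fx'],(v-i['cy'])*z/i['fy'],z,np.ones_like(z)],-1)@Wi.T
    X,Y,Z=P[...,0],P[...,1],P[...,2]
    g=im.min(-1)
    for n,(cx,cy,rad) in {'ctl':(.517,.262,.085),'mains':(.523,-.29,.05)}.items():
        m=((np.hypot(X-cx,Y-cy)<rad)&(Z>.055)&(Z<.1)&(g>120)).astype(np.uint8)
        k,l,st,c=cv2.connectedComponentsWithStats(m)
        for j in range(1,k):
            if st[j,4]>5:
                q=P[l==j][:,:3]; print(cam,n,st[j,4],c[j],np.median(q,0),(q.min(0)+q.max(0))/2, np.ptp(q,axis=0))
        if n=='mains':
            q=P[(np.hypot(X-cx,Y-cy)<.035)&(Z>.062)&(d>0)&(g>120)][:,:3]
            for a in np.arange(q[:,0].min(),q[:,0].max(),.01):
                s=q[(q[:,0]>=a)&(q[:,0]<a+.01)]; 
                if len(s):print('  x%.3f y%.3f z%.3f n%d'%(*s.mean(0),len(s)))
    # lid: dark pixels in chamber area
    m=(np.abs(Y-.007)<.08)&(X>.5)&(X<.72)&(Z>.09)&(d>0)&(g<110)
    q=P[m][:,:3]; A=np.c_[q[:,0],q[:,1],np.ones(len(q))]; co=np.linalg.lstsq(A,q[:,2],rcond=None)[0]
    print(cam,'lid plane',co,'angle',np.arctan(-co[0]),'xmin',np.percentile(q,2,axis=0),np.percentile(q,98,axis=0))
    m=(d>0)&(X>.3)&(X<.75)&(abs(Y)<.4);print('tall >.12:',[(a.round(2)) for a in (X[m&(Z>.18)].min(initial=9),)] )
    for t in('driver','jar'):
        print(t,[(round(float(r['p']),2),np.round(r['xyz'],3)) for r in models.tip_of(cam,t)])
E
```

```text
scene ctl 25 [309.24 219.36] [0.484 0.215 0.062] [0.483 0.214 0.061] [0.019 0.019 0.01 ]
scene ctl 108 [331.509 228.852] [0.472 0.287 0.062] [0.47  0.287 0.063] [0.036 0.036 0.012]
scene ctl 71 [300.549 235.38 ] [0.551 0.228 0.063] [0.549 0.227 0.062] [0.029 0.028 0.013]
scene ctl 70 [323.629 245.229] [0.537 0.3   0.063] [0.535 0.3   0.062] [0.017 0.045 0.014]
scene mains 131 [186.336 154.542] [ 0.523 -0.282  0.073] [ 0.518 -0.295  0.072] [0.075 0.058 0.03 ]
  x0.499 y-0.282 z0.071 n19
  x0.509 y-0.281 z0.071 n17
  x0.518 y-0.281 z0.070 n23
  x0.529 y-0.285 z0.072 n21
  x0.539 y-0.287 z0.076 n20
  x0.550 y-0.287 z0.081 n19
  x0.555 y-0.286 z0.078 n3
scene lid plane [-0.622  0.002  0.52 ] angle 0.556112344047732 xmin [ 0.565 -0.071  0.091] [0.692 0.086 0.17 ]
tall >.12: [np.float64(9.0)]
driver [(0.51, array([ 0.373, -0.036,  0.001])), (0.21, array([ 0.49 , -0.537, -0.003]))]
jar [(0.56, array([ 0.717, -0.217,  0.003]))]
top ctl 53 [193.434 198.038] [0.545 0.229 0.063] [0.545 0.229 0.063] [0.027 0.026 0.014]
top ctl 43 [173.093 202.14 ] [0.532 0.302 0.064] [0.533 0.302 0.065] [0.014 0.042 0.011]
top ctl 20 [196.75 216.25] [0.48  0.216 0.064] [0.48  0.216 0.062] [0.015 0.015 0.008]
top ctl 88 [176.534 220.443] [0.467 0.289 0.064] [0.466 0.288 0.066] [0.034 0.035 0.016]
top mains 157 [338.274 200.809] [ 0.52  -0.285  0.074] [ 0.52  -0.286  0.073] [0.064 0.04  0.027]
  x0.493 y-0.283 z0.072 n17
  x0.503 y-0.281 z0.071 n27
  x0.513 y-0.285 z0.071 n26
  x0.523 y-0.287 z0.073 n26
  x0.533 y-0.288 z0.079 n27
  x0.543 y-0.291 z0.082 n26
  x0.551 y-0.286 z0.078 n5
top lid plane [-0.616 -0.002  0.516] angle 0.5524426443013404 xmin [ 0.56  -0.071  0.092] [0.689 0.085 0.171]
tall >.12: [np.float64(9.0)]
driver [(0.69, array([ 0.372, -0.039, -0.001])), (0.51, array([ 0.49 , -0.535,  0.002])), (0.44, array([ 0.522, -0.294,  0.   ]))]
jar [(0.45, array([ 0.717, -0.214,  0.   ]))]
```

```bash
python3 -m jog '[[0,-0.015,-0.012,-0.03,0,0,-4],[0,-0.05,-0.041,-0.03,0,0,-9],[0,-0.09,-0.074,-0.03,0,0,-17.9],[0,-0.13,-0.106,-0.03,0,0,-17.9],[0,-0.17,-0.139,-0.03,0,0,-17.9],[0,-0.21,-0.172,-0.03,0,0,-17.9],[0,-0.25,-0.204,-0.03,0,0,-17.9],[0,-0.29,-0.237,-0.03,0,0,-17.9],[0,-0.33,-0.27,-0.03,0,0,-17.9],[0,-0.37,-0.302,-0.03,0,0,-17.9],[0,-0.41,-0.335,-0.03,0,0,-17.9],[0,-0.45,-0.368,-0.03,0,0,-17.9],[0,-0.49,-0.4,-0.03,0,0,-17.9],[0,-0.52,-0.425,-0.03,0,0,-17.9],[0,-0.535,-0.437,-0.03,0,0,-17.9],[0,-0.542,-0.443,-0.03,0,0,-17.9],[0,-0.542,-0.443,-0.03,0,0,-17.9],[0,-0.542,-0.443,-0.03,0,0,-17.9]]'; python3 -c "
from h import *
print(bot.read_state()['tcp_rot'])"
```

```text
time_s: 3.45
position: [0.5708, 0.0083, 0.2391]
tcp_rot: [[-1.0, -0.002, -0.001], [-0.002, 1.0, 0.001], [0.001, 0.001, -1.0]]
force: [0.5, -0.8, -0.7]
opening: 0.008
grasp_force: 0.0
[[-9.99997676e-01 -1.98997065e-03 -8.29631375e-04]
 [-1.99042837e-03  9.99997867e-01  5.51265379e-04]
 [ 8.28532603e-04  5.52915419e-04 -9.99999504e-01]]
```

```bash
python3 -m jog '[[0,0,0,0.02,0,0,0],[0,0,0,0.04,0,0,0],[0,0,0,0.05,0,0,0],[0,0.001,0,0.06,0,0,0],[0,0.003,0,0.07,0,0,0],[0,0.005,0,0.08,0,0,0],[0,0.007,0,0.09,0,0,0],[0,0.009,0,0.1,0,0,0],[0,0.011,0,0.11,0,0,0],[0,0.013,0,0.12,0,0,0],[0,0.015,0,0.13,0,0,0],[0,0.017,0,0.138,0,0,0],[0,0.018,0,0.143,0,0,0],[0,0.018,0,0.145,0,0,0],[0,0.018,0,0.147,0,0,0]]'
```

```text
time_s: 5.32
position: [0.5539, 0.0069, 0.0922]
tcp_rot: [[-1.0, -0.001, 0.0], [-0.001, 1.0, -0.0], [-0.0, -0.0, -1.0]]
force: [0.6, 0.5, 1.0]
opening: 0.006
grasp_force: 0.5
```

```bash
python3 -m jog '[[0,0,0,0.001,0,0,0],[0,0,0,0.002,0,0,0],[0,0,0,0.003,0,0,0],[0,0,0,0.003,0,0,0]]'; python3 - <<'E'
from h import *
for cam in('scene','top'):
    im,d,i=cap(cam); Wi=np.linalg.inv(i['world_to_cam'])
    v,u=np.mgrid[:384,:512]
    P=np.stack([(u-i['cx'])*d/i['fx'],(v-i['cy'])*d/i['fy'],d,np.ones_like(d)],-1)@Wi.T
    X,Y,Z=P[...,0],P[...,1],P[...,2]
    for a in(.53,.56,.6,.65,.69):
        m=(abs(X-a)<.012)&((abs(Y-.007-.07)<.012)|(abs(Y-.007+.07)<.012))&(d>0)&(im.min(-1)<110)&(Z<.12)&(Z>.05)
        print(cam,a,m.sum(),np.median(Z[m]) if m.any() else None)
    cv2.imwrite(f'pics/{cam}2.png',cv2.resize(im[130:280,180:380] if cam=='scene' else im[130:250,180:340],(640,480)))
E
```

```text
time_s: 5.82
position: [0.5538, 0.0069, 0.0891]
tcp_rot: [[-1.0, -0.001, 0.0], [-0.001, 1.0, -0.0], [-0.0, -0.0, -1.0]]
force: [0.4, -0.3, 0.4]
opening: 0.002
grasp_force: 0.2
scene 0.53 9 0.10070941904653807
scene 0.56 59 0.09889374480709046
scene 0.6 70 0.09434729071157422
scene 0.65 52 0.08781378963974629
scene 0.69 59 0.08333438260456871
top 0.53 0 None
top 0.56 0 None
top 0.6 0 None
top 0.65 0 None
top 0.69 5 0.08330357778692243
```

View pics/scene2.png

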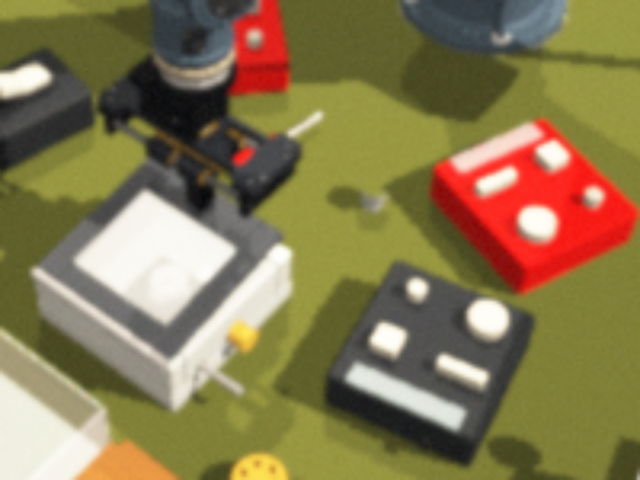

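```bash
python3 -m jog '[[0,0,0,-0.03,0,0,0],[0,0,0,-0.07,0,0,0],[0,0,0,-0.11,0,0,0],[0,0,0,-0.11,0,0,0]]'; cat >> h.py <<'E'
def cloud(cam):
    im,d,i=cap(cam); Wi=np.linalg.inv(i['world_to_cam'])
    v,u=np.mgrid[:384,:512]
    P=np.stack([(u-i['cx'])*d/i['fx'],(v-i['cy'])*d/i['fy'],d,np.ones_like(d)],-1)@Wi.T
    P[d==0]=9
    return im,P[...,:3]
def lid(cam):
    im,P=cloud(cam); X,Y,Z=P[...,0],P[...,1],P[...,2]
    m=(X>.52)&(X<.7)&(abs(Y-.007)<.08)&(Z>.075)&(Z<.18)&(im.min(-1)<110)
    q=P[m]
    for a in np.arange(.52,.7,.02):
        s=q[abs(q[:,0]-a)<.01]; print(cam,round(a,2),len(s),np.percentile(s[:,2],[10,50,90]).round(3) if len(s) else '')
E
python3 -c "
from h import *
lid('scene');lid('top')
print(*[(r['p'],r['xyz']) for c in('scene','top') for r in models.tip_of(c,'lid_edge')],sep='\n')"
```

```text
time_s: 6.42
position: [0.5563, 0.0065, 0.2025]
tcp_rot: [[-1.0, -0.001, 0.008], [-0.001, 1.0, -0.002], [-0.008, -0.002, -1.0]]
force: [0.3, 0.6, 0.2]
opening: 0.005
grasp_force: 0.0
scene 0.52 0 
scene 0.54 57 [0.1   0.102 0.105]
scene 0.56 16 [0.096 0.099 0.102]
scene 0.58 7 [0.096 0.099 0.1  ]
scene 0.6 6 [0.094 0.096 0.097]
scene 0.62 18 [0.089 0.09  0.093]
scene 0.64 46 [0.086 0.089 0.092]
scene 0.66 36 [0.084 0.087 0.089]
scene 0.68 81 [0.081 0.083 0.086]
top 0.52 0 
top 0.54 4 [0.102 0.103 0.104]
top 0.56 17 [0.096 0.099 0.102]
top 0.58 9 [0.095 0.097 0.099]
top 0.6 1 [0.093 0.093 0.093]
top 0.62 5 [0.093 0.094 0.096]
top 0.64 0 
top 0.66 0 
top 0.68 0 
(0.73, [0.5433, 0.0079, 0.1003])
(0.66, [0.7153, -0.2144, -0.0048])
(0.5, [0.5407, 0.0113, 0.1029])
```

```bash
python3 - <<'E'
from h import *
im,P=cloud('scene'); X,Y,Z=P[...,0],P[...,1],P[...,2]
m=(abs(X-.556)<.06)&(abs(Y-.0065)<.06)&(Z>.12)&(Z<.32)
q=P[m]
for a in np.arange(.12,.3,.01):
    s=q[abs(q[:,2]-a)<.005]
    if len(s): print(round(a,2),len(s),s.min(0).round(3),s.max(0).round(3))
s=bot.read_state(); print(s['position'],s['joint_positions'],s['opening'])
cv2.imwrite('pics/scene3.png',cv2.resize(im[110:260,170:350],(800,600),interpolation=2))
E
```

```text
0.21 9 [ 0.542 -0.002  0.209] [0.565 0.015 0.215]
0.22 26 [ 0.542 -0.002  0.215] [0.566 0.016 0.225]
0.23 20 [ 0.541 -0.006  0.226] [0.565 0.016 0.234]
0.24 21 [ 0.548 -0.005  0.235] [0.566 0.016 0.244]
0.25 12 [ 0.555 -0.002  0.245] [0.567 0.02  0.252]
0.26 2 [0.56  0.019 0.256] [0.565 0.02  0.256]
0.28 8 [ 0.526 -0.027  0.282] [0.59  0.038 0.285]
0.29 76 [ 0.524 -0.053  0.285] [0.593 0.066 0.294]
[0.5525887  0.00709918 0.1977047 ] [-1.08507020e+01  2.55444323e+01  9.31501319e+01 -5.44106527e-04
  6.14835862e+01 -1.00882268e+02] 0.006014808992739343
```

View pics/scene3.png

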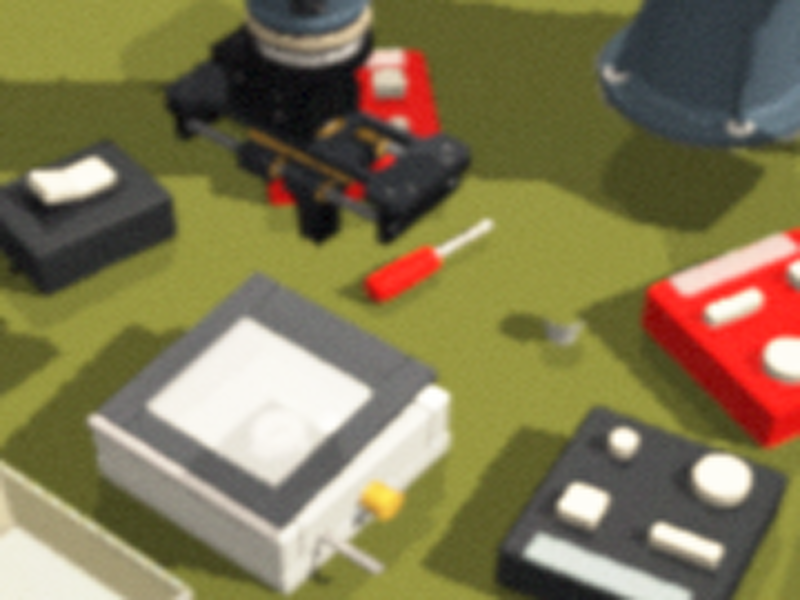

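The pictures show the closed fingertips about 11 mm above the reported TCP height, not 11 mm ahead of it. That puts the tip at TCP z + 11 mm, which agrees with the lid stopping at 0.13 rad. I'll push further down on that basis.

```bash
python3 -m jog '[[0,0,0,0.04,0,0,0],[0,0,0,0.08,0,0,0],[0,0,0,0.095,0,0,0],[0,0,0,0.103,0,0,0],[0,0,0,0.109,0,0,0],[0,0,0,0.114,0,0,0],[0,0,0,0.118,0,0,0],[0,0,0,0.122,0,0,0],[0,0,0,0.124,0,0,0],[0,0,0,0.125,0,0,0]]'
```

```text
time_s: 7.92
position: [0.5536, 0.0069, 0.0741]
tcp_rot: [[-1.0, -0.001, -0.0], [-0.001, 1.0, -0.0], [0.0, -0.0, -1.0]]
force: [-0.1, -0.7, 1.5]
opening: 0.005
grasp_force: 0.5
```

```bash
python3 -m jog '[[0,0,0,0.001,0,0,0],[0,0,0,0.002,0,0,0]]'
```

```text
time_s: 8.18
position: [0.5537, 0.007, 0.0721]
tcp_rot: [[-1.0, -0.001, 0.0], [-0.001, 1.0, 0.0], [-0.0, 0.0, -1.0]]
force: [-0.0, -0.5, 1.2]
opening: 0.01
grasp_force: 0.5
```

```bash
python3 -m jog '[[0,0,0,0.0005,0,0,0],[0,0,0,0.001,0,0,0]]';python3 -c "
from h import *
lid('scene')"
```

```text
time_s: 8.43
position: [0.5536, 0.0069, 0.0712]
tcp_rot: [[-1.0, -0.001, -0.0], [-0.001, 1.0, 0.0], [0.0, 0.0, -1.0]]
force: [-1.0, -0.3, 1.4]
opening: 0.005
grasp_force: 0.5
scene 0.52 14 [0.166 0.17  0.174]
scene 0.54 101 [0.082 0.086 0.177]
scene 0.56 203 [0.081 0.084 0.117]
scene 0.58 209 [0.082 0.17  0.178]
scene 0.6 121 [0.082 0.162 0.176]
scene 0.62 52 [0.08  0.083 0.084]
scene 0.64 31 [0.08  0.082 0.084]
scene 0.66 27 [0.08  0.082 0.084]
scene 0.68 55 [0.079 0.082 0.084]
```

Nearly shut, so I'll push a few mm more until the force rises.

```bash
python3 -m jog '[[0,0,0,0.001,0,0,0],[0,0,0,0.002,0,0,0],[0,0,0,0.002,0,0,0]]'
```

```text
time_s: 8.85
position: [0.5539, 0.0069, 0.0691]
tcp_rot: [[-1.0, -0.001, 0.001], [-0.001, 1.0, -0.0], [-0.001, -0.0, -1.0]]
force: [0.5, -0.1, -0.5]
opening: 0.008
grasp_force: 0.0
```

```bash
python3 -m jog '[[0,0,0,0.001,0,0,0],[0,0,0,0.002,0,0,0],[0,0,0,0.002,0,0,0]]'
```

```text
time_s: 9.22
position: [0.554, 0.0069, 0.0689]
tcp_rot: [[-1.0, -0.001, 0.001], [-0.001, 1.0, -0.0], [-0.001, -0.0, -1.0]]
force: [-2.8, -0.0, 12.6]
opening: 0.003
grasp_force: 6.2
```

```bash
python3 -m jog '[[0,0,0,-0.02,0,0,0],[0,0,0,-0.06,0,0,0],[0,0,-0.02,-0.1,0,0,0],[0,0.002,-0.06,-0.12,0,0,0],[0,0.004,-0.1,-0.12,0,0,0],[0,0.006,-0.14,-0.12,0,0,0],[0,0.008,-0.18,-0.12,0,0,0],[0,0.01,-0.22,-0.12,0,0,0],[0,0.012,-0.26,-0.12,0,0,0],[0,0.012,-0.285,-0.12,0,0,0],[0,0.012,-0.296,-0.12,0,0,0],[0,0.012,-0.296,-0.12,0,0,0],[0,0.012,-0.296,-0.12,0,0,0]]';python3 - <<'E'
from h import *
lid('scene')
for c in('scene','top'):
    print([(r['p'],r['xyz']) for r in models.tip_of(c,'rocker_raised')] or cap(c)[0].shape)
im,P=cloud('scene'); X,Y,Z=P[...,0],P[...,1],P[...,2]
q=P[(abs(X-.54)<.05)&(abs(Y+.29)<.05)&(Z>.11)&(Z<.23)]
print(np.percentile(q,[2,50,98],axis=0).round(3)); print(bot.read_state()['position'])
E
```

```text
time_s: 10.85
position: [0.5418, -0.2876, 0.187]
tcp_rot: [[-1.0, -0.002, -0.001], [-0.002, 1.0, 0.001], [0.001, 0.001, -1.0]]
force: [-0.1, 0.9, -0.1]
opening: 0.0
grasp_force: 0.0
scene 0.52 2 [0.077 0.077 0.077]
scene 0.54 44 [0.08  0.082 0.083]
scene 0.56 8 [0.079 0.08  0.082]
scene 0.58 2 [0.085 0.085 0.085]
scene 0.6 4 [0.08  0.081 0.083]
scene 0.62 6 [0.08  0.082 0.083]
scene 0.64 3 [0.079 0.081 0.083]
scene 0.66 17 [0.077 0.081 0.083]
scene 0.68 142 [0.079 0.081 0.084]
(384, 512, 3)
[(0.51, [0.5399, -0.2879, 0.081])]
[[ 0.533 -0.298  0.203]
 [ 0.55  -0.282  0.216]
 [ 0.555 -0.278  0.228]]
[ 0.54197532 -0.28826091  0.18725517]
```

The lid is shut: flat at 0.081–0.082. Next is the rocker.

```bash
python3 -m jog '[[0,0,0,0.03,0,0,0],[0,0,0,0.07,0,0,0],[0,0,0,0.1,0,0,0],[0,0,0,0.112,0,0,0],[0,0,0,0.116,0,0,0],[0,0,0,0.119,0,0,0],[0,0,0,0.122,0,0,0],[0,0,0,0.125,0,0,0],[0,0,0,0.127,0,0,0],[0,0,0,0.127,0,0,0]]'
```

```text
time_s: 12.35
position: [0.5416, -0.2891, 0.06]
tcp_rot: [[-1.0, -0.001, -0.0], [-0.001, 1.0, 0.0], [0.0, 0.0, -1.0]]
force: [0.6, -0.7, 1.5]
opening: 0.004
grasp_force: 0.4
```

```bash
python3 -m jog '[[0,0,0,0.001,0,0,0],[0,0,0,0.002,0,0,0],[0,0,0,0.002,0,0,0]]'
```

```text
time_s: 12.72
position: [0.5419, -0.2892, 0.059]
tcp_rot: [[-1.0, -0.001, 0.0], [-0.001, 1.0, -0.0], [-0.0, -0.0, -1.0]]
force: [0.2, 1.0, 6.0]
opening: 0.002
grasp_force: 2.9
```

```bash
python3 -m jog '[[0,0,0,0.0005,0,0,0],[0,0,0,-0.03,0,0,0],[0,0,0,-0.07,0,0,0],[0,0,0.02,-0.11,0,0,0],[0,0,0.06,-0.13,0,0,0],[0,0,0.1,-0.13,0,0,0],[0,-0.002,0.14,-0.13,0,0,0],[0,-0.002,0.18,-0.13,0,0,0],[0,-0.003,0.22,-0.13,0,0,0],[0,-0.003,0.26,-0.13,0,0,0],[0,-0.004,0.3,-0.13,0,0,0],[0,-0.004,0.34,-0.13,0,0,0],[0,-0.005,0.38,-0.13,0,0,0],[0,-0.005,0.42,-0.13,0,0,0],[0,-0.006,0.46,-0.13,0,0,0],[0,-0.006,0.49,-0.13,0,0,0],[0,-0.006,0.51,-0.13,0,0,0],[0,-0.006,0.517,-0.13,0,0,0],[0,-0.006,0.517,-0.13,0,0,0],[0,-0.006,0.517,-0.13,0,0,0]]';python3 - <<'E'
from h import *
for c in('scene','top'):
    im,P=cloud(c); X,Y,Z=P[...,0],P[...,1],P[...,2]
    q=P[(np.hypot(X-.521,Y+.287)<.033)&(Z>.062)&(Z<.1)&(im.min(-1)>120)]
    for a in np.arange(.49,.56,.01):
        s=q[abs(q[:,0]-a)<.005]
        if len(s): print(c,round(a,2),len(s),s.mean(0).round(3))
    lid(c)
    if c=='top': cv2.imwrite('pics/top4.png',cv2.resize(im[130:310,130:370],(800,600),interpolation=2))
print(bot.read_state()['position'])
E
```

```text
time_s: 15.22
position: [0.5475, 0.2269, 0.1881]
tcp_rot: [[-1.0, 0.0, -0.0], [0.0, 1.0, -0.0], [0.0, -0.0, -1.0]]
force: [0.9, 0.5, 0.6]
opening: 0.006
grasp_force: 0.0
scene 0.5 18 [ 0.502 -0.284  0.08 ]
scene 0.51 19 [ 0.511 -0.281  0.078]
scene 0.52 28 [ 0.52  -0.283  0.074]
scene 0.53 20 [ 0.53  -0.285  0.071]
scene 0.54 22 [ 0.539 -0.289  0.07 ]
scene 0.55 16 [ 0.549 -0.287  0.07 ]
scene 0.52 0 
scene 0.54 45 [0.079 0.081 0.083]
scene 0.56 2 [0.08  0.081 0.083]
scene 0.58 4 [0.08  0.082 0.084]
scene 0.6 48 [0.079 0.081 0.084]
scene 0.62 57 [0.08  0.082 0.084]
scene 0.64 59 [0.078 0.081 0.085]
scene 0.66 54 [0.079 0.081 0.084]
scene 0.68 66 [0.079 0.081 0.084]
top 0.49 10 [ 0.493 -0.285  0.08 ]
top 0.5 28 [ 0.5   -0.281  0.082]
top 0.51 20 [ 0.51  -0.284  0.079]
top 0.52 26 [ 0.52  -0.284  0.073]
top 0.53 25 [ 0.531 -0.288  0.072]
top 0.54 22 [ 0.54  -0.291  0.072]
top 0.55 18 [ 0.548 -0.288  0.072]
top 0.52 0 
top 0.54 5 [0.08  0.081 0.082]
top 0.56 8 [0.078 0.081 0.083]
top 0.58 2 [0.083 0.084 0.085]
top 0.6 52 [0.079 0.082 0.085]
top 0.62 55 [0.079 0.082 0.085]
top 0.64 48 [0.079 0.082 0.085]
top 0.66 54 [0.079 0.082 0.086]
top 0.68 59 [0.078 0.082 0.085]
[0.54766706 0.22718522 0.18818358]
```

View pics/top4.png

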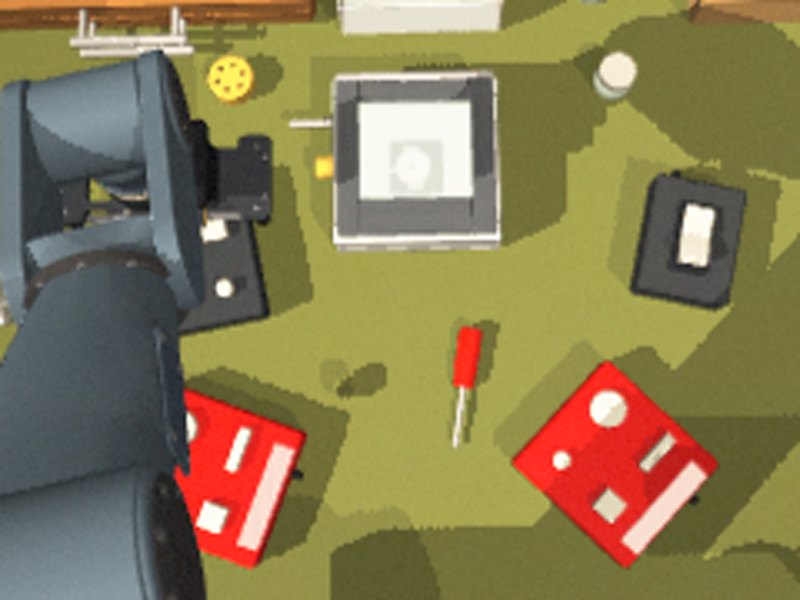

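In top4 the lid is shut flat (415,155), the rocker is on (697,237) and nothing has moved. The gripper is over the square key, so I'll press that now.

```bash
python3 -m jog '[[0,0,0,0.03,0,0,0],[0,0,0,0.07,0,0,0],[0,0,0,0.11,0,0,0],[0,0,0,0.127,0,0,0],[0,0,0,0.132,0,0,0],[0,0,0,0.135,0,0,0],[0,0,0,0.138,0,0,0],[0,0,0,0.14,0,0,0],[0,0,0,0.142,0,0,0],[0,0,0,0.142,0,0,0]]'
```

```text
time_s: 16.68
position: [0.5485, 0.2281, 0.0466]
tcp_rot: [[-1.0, -0.001, 0.002], [-0.001, 1.0, 0.0], [-0.002, 0.0, -1.0]]
force: [0.8, 0.1, 2.4]
opening: 0.005
grasp_force: 1.2
```

```bash
python3 -m jog '[[0,0,0,0.001,0,0,0],[0,0,0,0.002,0,0,0],[0,0,0,0.002,0,0,0]]'
```

```text
time_s: 17.05
position: [0.5483, 0.2281, 0.045]
tcp_rot: [[-1.0, -0.001, 0.002], [-0.001, 1.0, 0.0], [-0.002, 0.0, -1.0]]
force: [1.1, 1.6, 6.4]
opening: 0.009
grasp_force: 3.3
```

```bash
python3 -m jog '[[0,0,0,0.001,0,0,0],[0,0,0,0.001,0,0,0],[0,0,0,-0.02,0,0,0],[0,0,0,-0.06,0,0,0],[0,0.02,0.015,-0.1,0,0,0],[0,0.05,0.038,-0.1,0,0,0],[0,0.079,0.06,-0.1,0,0,0],[0,0.079,0.06,-0.1,0,0,0],[0,0.079,0.06,-0.1,0,0,0]]';python3 - <<'E'
from h import *
im,P=cloud('scene'); X,Y,Z=P[...,0],P[...,1],P[...,2]
for n,(x,y,r) in dict(square=(.548,.228,.01),bar=(.535,.301,.006),stop=(.482,.215,.006),start=(.469,.288,.012),boxtop=(.52,.262,.012)).items():
    m=(np.hypot(X-x,Y-y)<r)&(Z<.1); print(n,m.sum(),np.median(Z[m]) if m.any() else None)
m=(np.hypot(X-.517,Y-.262)<.085)&(Z>.053)&(Z<.1)&(im.min(-1)>120)
k,l,st,c=cv2.connectedComponentsWithStats(m.astype(np.uint8))
for j in range(1,k):
    if st[j,4]>5: print(st[j,4],np.median(P[l==j],0).round(3))
print(bot.read_state()['position'])
E
```

```text
time_s: 18.18
position: [0.4685, 0.2876, 0.1438]
tcp_rot: [[-1.0, -0.001, -0.001], [-0.001, 1.0, -0.001], [0.001, -0.001, -1.0]]
force: [-0.7, 0.3, 0.4]
opening: 0.004
grasp_force: 0.0
square 31 0.056756086439421316
bar 15 0.062044612508060926
stop 9 0.06284087291622853
start 41 0.06273336579988642
boxtop 40 0.04925702860698139
30 [0.485 0.215 0.062]
111 [0.472 0.287 0.062]
65 [0.549 0.228 0.057]
75 [0.538 0.301 0.062]
8 [0.583 0.3   0.054]
[0.46900944 0.2874435  0.14383839]
```

The square key is fully in: its top is at 0.057, with its neighbours still at 0.062. Next is the start button.

```bash
python3 -m jog '[[0,0,0,0.03,0,0,0],[0,0,0,0.07,0,0,0],[0,0,0,0.085,0,0,0],[0,0,0,0.091,0,0,0],[0,0,0,0.095,0,0,0],[0,0,0,0.098,0,0,0],[0,0,0,0.1,0,0,0],[0,0,0,0.101,0,0,0],[0,0,0,0.101,0,0,0]]'
```

```text
time_s: 19.35
position: [0.4693, 0.2879, 0.0449]
tcp_rot: [[-1.0, -0.001, 0.002], [-0.001, 1.0, 0.0], [-0.002, 0.0, -1.0]]
force: [-1.9, -3.0, 11.4]
opening: 0.008
grasp_force: 5.4
```

```bash
python3 -m jog '[[0,0,0,0.001,0,0,0],[0,0,0,0.001,0,0,0]]'
```

```text
time_s: 19.6
position: [0.4693, 0.2879, 0.0448]
tcp_rot: [[-1.0, -0.001, 0.003], [-0.001, 1.0, 0.0], [-0.003, 0.0, -1.0]]
force: [-2.2, -3.5, 17.3]
opening: 0.006
grasp_force: 8.5
```

Fully down: it stopped at 0.0448 with 17 N. I'll let go and check.

```bash
python3 -m jog '[[0,0,0,-0.01,0,0,0],[0,0,0,-0.05,0,0,0],[0,0,0,-0.1,0,0,0],[0,0,0,-0.15,0,0,0],[0,0,0,-0.15,0,0,0],[0,0,0,-0.15,0,0,0]]';python3 - <<'E'
from h import *
im,P=cloud('scene'); X,Y,Z=P[...,0],P[...,1],P[...,2]
for n,(x,y,r) in dict(square=(.548,.228,.01),bar=(.535,.301,.006),stop=(.482,.215,.006),start=(.469,.288,.012),rock_in=(.502,-.284,.008),rock_out=(.545,-.289,.008),lid=(.54,.007,.01)).items():
    m=(np.hypot(X-x,Y-y)<r)&(Z<.1); print(n,m.sum(),np.median(Z[m]).round(4) if m.any() else None)
s=bot.read_state();print(s['time_s'],s['position'],s['force'])
E
```

```text
time_s: 20.35
position: [0.4679, 0.288, 0.1919]
tcp_rot: [[-1.0, -0.001, -0.0], [-0.001, 1.0, 0.0], [0.0, 0.0, -1.0]]
force: [0.0, -0.5, -0.2]
opening: 0.004
grasp_force: 0.0
square 29 0.0564
bar 17 0.0623
stop 11 0.0626
start 40 0.0632
rock_in 14 0.0792
rock_out 10 0.07
lid 21 0.0806
20.4 [0.46734635 0.28768593 0.19107084] [ 0.86711569 -0.10802452  0.10514231]
```

```bash
python3 -c "
from rig import workorder
print(workorder.hand_in())"
```

```text
the job is handed in; nothing more can be done
None
```

The job is handed in: the lid is shut, the rocker is on, the square key is in, and the start button was pressed fully down and released, in that order; the depth camera showed the bar key and small round button still out, and the hand-in returned no verdict.

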